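Run a fingertip up the heat slider of an induction hob

ROBOT

A 6-joint arm with a two-finger parallel gripper is mounted at the origin on the work surface. World frame = base frame: x ahead of the robot, y to its left, z up, the work surface at z = 0. Lengths are in m, angles in rad, forces in N, time in s.
With the tool pointing down it reaches from about 0.225 to 0.875 m from the base axis. Payload 3.4 kg.
Tool frame: the origin (TCP) lies between the finger pads; the fingertips stand 8 mm ahead of it and the grasp point (between the pads) lies 11 mm behind it; z points along the fingers, y is the line along which they close (so a half turn about z gives the same grasp; the last joint's range is limited). The gripper opens to 85 mm and grips with 20 to 120 N. Pads are 22 mm wide; open, the fingers measure 114 mm over their backs; the gripper's body (76 mm by 85 mm) begins 54 mm behind the grasp point. The pads swing forward as they close: fully open they stand 13 mm farther back than shut.
Start: joints at [1.115, 0.276, 1.505, -0, 1.361, -0.121], TCP at [0.189, 0.543, 0.212] pointing down, gripper open.
Joint ranges: [-2.89, 2.89], [-0.75, 2.08], [0.22, 2.7], [-1.18, 4.32], [0.11, 2.71], [-2.7, 2.7]. Speed limits (rad/s): [2.57, 2.57, 3.14, 3.14, 3.14, 3.14].

INTERFACE

Orientations are given as a unit quaternion [w, x, y, z].
In Python, from rig import manip gives the robot as it stands.
- The arm moves only by the tool move_arm, never from a script. Its argument "deltas" is a list that holds one entry, the list of rows, each a list of 5 numbers: the shift along the tool's x, y, z normalised to -1 to 1, where 1 is 80 cm, then the turn about the tool's z normalised to -1 to 1, where 1 is 120 degrees, then the closure, from -1 (fully open) to 1 (shut). In form: [[[tx, ty, tz, twist, grip], ...]]. A call has 1 to 12 rows; each row is the pose to reach, as a shift and turn from the pose commanded when the call began, along the tool's axes at that moment; what a row does not reach only later rows make up. A row lasts 1/10 s, in which the tool goes at most 50 mm and 8.59 degrees, less where a joint would pass 70% of its speed; a pose out of reach is approached as far as the arm can. A call with a number of a shift or a turn outside -1 to 1 is refused whole. A call with a gripper value outside its range is refused whole. The fingers move at their own pace and stop on an object; "squeeze" is the grip in N (left out, the last holds). Time passes only in rows, so rows that repeat a pose let the fingers close. It gives the time, the measured TCP pose, the force, the opening and the grip force at its end, in the units of the state.
- manip.get_state(): the state, without advancing time (a new reading comes with each control period).
- manip.get_image(name): name is "scene" or "side" or "wrist"; returns the picture (400x640x3 uint8, red, green, blue); there is no depth.
- manip.camera_params(name): a dict with "fx", "fy", "cx", "cy" (pixels), "R" (3x3) and "t" (3): a world point X has camera coordinates R X + t; the wrist camera has in their place "tool_from_camera" (4x4, takes a point from camera to tool coordinates, whose origin is the TCP and whose axes are the flange's). Camera axes: x right, y down, z forward; pixel columns grow to the right and rows downward; lengths in m; the calibration is good to about 2 mm. A picture is of the moment at which its call begins: read the wrist's pose just before it. camera_params takes no time and is no camera call.
- manip.sign_off(): hands the job in; it is judged then, once.
The state is a dict: "clock": time; "qpos": joint angles; "qd": joint speeds; "effort": joint torques, N m; "position": TCP position; "ee_rot": TCP orientation; "contact_force": force on the tool from outside, world axes, zero at the start; "moment": the same for the moment, N m; "width": finger opening in m; "gripper_force": force on a finger pad.
Only numpy, scipy, OpenCV 4.12 (cv2) and the standard library are available. Lean on these libraries where they do the work, as an engineer would, in place of code of your own. Each camera call takes 0.05 s, during which the arm holds its last target. There are 200 camera calls.

TASK

Turn the portable hob up to full: with the gripper's fingers shut, touch the smallest dot of the curved slider strip and slide the fingertips gently along the strip, over the middle of every dot in turn, to the big red dot, never lifting off the strip and never pressing it down to its stop. Finish while holding: stop on the red dot and keep the fingertips resting there with the strip lightly pressed. Leave the pan, mug and jar where they stand.

Things in the scene. Friction and masses are not known exactly. Their poses are not given: they have to be found in the camera images.
- hob: Portable induction hob, fixed to the table: grey casing with a black glass top, 300 mm deep (its x) x 360 mm wide (its y) x 58 mm high. Origin: centre of its underside, on the table. Its x points away from the user, y to the user's left, z up. The cooking zone's centre is at x = +60 mm, y = 0. The slider strip is an arc of radius 165 mm about that point, on the near (-x) side, spanning 30 degrees either side of -x.
- strip (a joint): How far the slider strip is pressed down, in m: 0 at rest, 0.008 at its stop. The whole strip (all seven marks together) sinks straight down as one rigid piece on a spring: about 2 N to start it, about 10 N at the stop (1 N per mm); it springs back when let go.
- mark1 (a point): The first mark, the lowest heat, at the hob's +y (user's left) end. A white dot 8.0 mm across. Each mark is one segment of the dark strip, 24 mm wide across the strip and 30 mm along it, the next mark's centre about 29 mm on; the segments' tops are flush, without gaps. This point is the centre of the mark, on the strip's top face, 12 mm above the glass (70 mm above the table) at rest; it sinks with the strip.
- mark2 (a point): The second mark. A white dot 9.2 mm across. This point is the centre of the mark, on the strip's top face, 12 mm above the glass (70 mm above the table) at rest; it sinks with the strip.
- mark3 (a point): The third mark. A white dot 10.4 mm across. This point is the centre of the mark, on the strip's top face, 12 mm above the glass (70 mm above the table) at rest; it sinks with the strip.
- mark4 (a point): The fourth mark. A white dot 11.6 mm across. This point is the centre of the mark, on the strip's top face, 12 mm above the glass (70 mm above the table) at rest; it sinks with the strip.
- mark5 (a point): The fifth mark. A white dot 12.8 mm across. This point is the centre of the mark, on the strip's top face, 12 mm above the glass (70 mm above the table) at rest; it sinks with the strip.
- mark6 (a point): The sixth mark. A white dot 14.0 mm across. This point is the centre of the mark, on the strip's top face, 12 mm above the glass (70 mm above the table) at rest; it sinks with the strip.
- mark7 (a point): The seventh (red) mark, the full heat, at the hob's -y (user's right) end: a red dot 18 mm across. This point is the centre of the mark, on the strip's top face, 12 mm above the glass (70 mm above the table) at rest; it sinks with the strip.
- pan: Bystander: dark steel frying pan standing loose on the cooking zone, 180 mm across the rim, 42 mm high, with a black handle reaching 228 mm from its centre, up to 60 mm above its underside, along its x. Origin: centre of its underside.
- mug: Bystander: blue mug on the table beside the hob, 76 mm across, 85 mm high, handle at its +y. Origin: centre of its underside.
- jar: Bystander: closed jar with a red lid on the table beside the hob, 56 mm across, 100 mm high. Origin: centre of its underside.

How it is judged:
By the outcome, as a careful person would: the job done as asked, in the order asked, and still so for the second after the job is handed in, while the arm keeps its last pose, push and grip.
It also fails if it takes over 35 s, if anything falls off the work surface, if the arm or the gripper's body presses on something with over 40 N, if the wrist force passes 120 N, or if a joint passes its speed limit or range.

## Working session

There is one attempt and no reset: what is moved stays moved. The work goes in short steps, Python scripts to look and compute and a tool call to move; the robot and the scene stay as the last step left them, time stands still between calls to the robot, and variables do not carry over. Pictures are saved under pics/ and viewed, at most 10 in all, crops included, and the job is handed in when it is done.

Besides the shell and the picture viewer there is one more tool, called as name(argument=value, ...), one argument or row to a line, values as JSON. move_arm: Moves the arm, as the interface text tells. Scaled input: -1 to 1 covers 80 cm each way for a shift and 120 degrees each way for a turn. Its arguments: {"type":"object","properties":{"deltas":{"type":"array","items":{"type":"array","items":{"type":"array","items":{"type":"number","minimum":-1,"maximum":1}}}},"squeeze":{"type":"number"}},"required":["deltas"]}

```bash
mkdir -p pics; python3 - <<'E'
from rig import manip
import cv2,numpy as np
print(manip.get_state())
for n in("scene","side"):
    cv2.imwrite(f"pics/{n}0.png",manip.get_image(n)[:,:,::-1]); print(n,manip.camera_params(n))
print(manip.camera_params("wrist"))
E
```

```text
{'clock': 0.0, 'qpos': array([ 1.11499010e+00,  2.76568187e-01,  1.50615228e+00, -1.95437175e-05,
        1.36066898e+00, -1.21016280e-01]), 'qd': array([-0.00131917, -0.00169223, -0.00321699, -0.0016922 , -0.00062427,
       -0.00051656]), 'effort': array([-1.29659289e-03, -4.16770220e+01, -2.45805216e+01, -4.21173390e-04,
        1.06810444e-02, -1.84546548e-05]), 'position': array([0.18869864, 0.54255743, 0.21124739]), 'ee_rot': array([-2.46369915e-04,  1.66612220e-01,  9.86022089e-01, -8.64007464e-04]), 'contact_force': array([-0.13134066,  0.32289518,  0.05660745]), 'moment': array([ 0.0461474 , -0.02053947,  0.01698941]), 'gripper_force': 0.0, 'width': 0.08486588628666542}
scene {'fx': 475.6308259555627, 'fy': 475.6308259555627, 'cx': 325.72475131565255, 'cy': 187.55458626771463, 'R': array([[ 4.56612284e-02,  9.98956975e-01, -1.16279627e-04],
       [ 7.37338332e-01, -3.37814603e-02, -6.74678439e-01],
       [-6.73978661e-01,  3.07209089e-02, -7.38111773e-01]]), 't': array([-0.08280054, -0.38207598,  1.49371004])}
side {'fx': 488.80906788169335, 'fy': 488.80906788169335, 'cx': 318.13344871767225, 'cy': 199.33006448743063, 'R': array([[-0.99767043, -0.06765457,  0.00875011],
       [-0.04982542,  0.635053  , -0.77085999],
       [ 0.04659542, -0.7695002 , -0.63694452]]), 't': array([0.57097608, 0.05894469, 1.37347504])}
{'fx': 302.11059658766084, 'fy': 302.11059658766084, 'cx': 321.54672428169977, 'cy': 199.388051473534, 'tool_from_camera': array([[-8.13651153e-04, -9.49957295e-01, -3.12378738e-01,
         8.04810738e-02],
       [ 9.99999430e-01, -9.88775721e-04,  4.02216942e-04,
        -5.45113446e-05],
       [-6.90961430e-04, -3.12378232e-01,  9.49957558e-01,
        -1.61345881e-01],
       [ 0.00000000e+00,  0.00000000e+00,  0.00000000e+00,
         1.00000000e+00]])}
```

View pics/scene0.png

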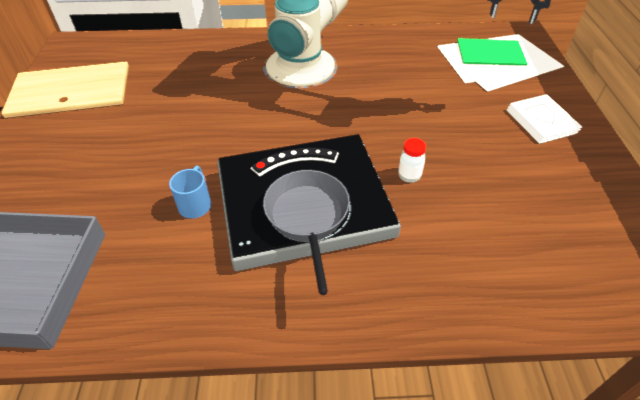

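View pics/side0.png

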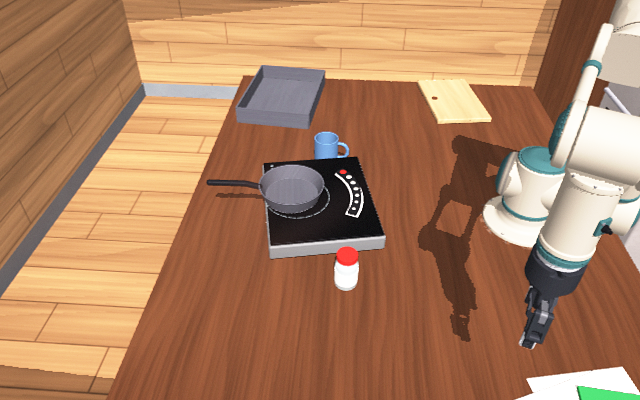

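The scene picture shows the red dot at about (260,165) and the smallest dot at about (330,153). The pan handle points away from the robot, the mug is at (190,190) and the jar at (412,160). In the side view the red dot is at (343,172) and the smallest is near (353,209).

```bash
cat > h.py <<'E'
from rig import manip
import cv2,numpy as np
from scipy.spatial.transform import Rotation as Ro
def cam(n,st=None):
    p=manip.camera_params(n)
    K=np.array([[p['fx'],0,p['cx']],[0,p['fy'],p['cy']],[0,0,1]])
    if n!="wrist": R=p['R'].T; c=-R@p['t']
    else:
        T=p['tool_from_camera']; q=st['ee_rot']; W=Ro.from_quat(np.r_[q[1:],q[0]]).as_matrix()
        R=W@T[:3,:3]; c=W@T[:3,3]+st['position']
    return K,R,c
def ray(n,uv,z,st=None):
    K,R,c=cam(n,st); d=(R@np.linalg.solve(K,np.c_[np.atleast_2d(uv),np.ones(len(np.atleast_2d(uv)))].T)).T
    return c+d*((z-c[2])/d[:,2])[:,None]
def blobs(im,box,amin,amax):
    x0,y0,x1,y1=box; s=8
    g=cv2.resize(im[y0:y1,x0:x1].max(2),None,fx=s,fy=s,interpolation=cv2.INTER_CUBIC)
    n,l,st,ce=cv2.connectedComponentsWithStats((g>130).astype(np.uint8))
    return [( (ce[i]+.5)/s-.5+[x0,y0], st[i,4]/s/s) for i in range(1,n) if amin<st[i,4]/s/s<amax]
E
python3 - <<'E'
from h import *
for n,box in(("scene",(245,140,345,180)),("side",(325,162,370,222))):
    im=cv2.imread(f"pics/{n}0.png")[:,:,::-1]
    for c,a in blobs(im,box,2,150): print(n,c.round(1),round(a,1),ray(n,c,.07)[0].round(4))
E
```

```text
scene [305.3 150.8] 21.5 [0.4643 0.0131 0.07  ]
scene [317.4 150.9] 16.7 [0.4662 0.0418 0.07  ]
scene [293.3 152.1] 26.0 [ 0.4676 -0.0155  0.07  ]
scene [329.3 152.4] 15.1 [0.4727 0.0697 0.07  ]
scene [281.5 154.9] 30.0 [ 0.4759 -0.0432  0.07  ]
scene [270.4 159. ] 35.3 [ 0.4888 -0.0688  0.07  ]
scene [260.1 164.6] 50.5 [ 0.5062 -0.0919  0.07  ]
scene [334.7 178.2] 3.3 [0.5571 0.0776 0.07  ]
side [366.3 171.3] 141.3 [ 0.4389 -0.1024  0.07  ]
side [342.6 171.4] 25.9 [ 0.5078 -0.0962  0.07  ]
side [348.5 176.5] 20.1 [ 0.4903 -0.0729  0.07  ]
side [352.5 182.1] 17.2 [ 0.4783 -0.0473  0.07  ]
side [355.6 188.2] 15.5 [ 0.4694 -0.0199  0.07  ]
side [326.5 189.6] 2.7 [ 0.5501 -0.0073  0.07  ]
side [356.6 194.8] 13.0 [0.4662 0.0091 0.07  ]
side [328.7 198.5] 2.4 [0.5421 0.0313 0.07  ]
side [355.9 201.3] 10.6 [0.468  0.0374 0.07  ]
side [326.4 204.3] 4.0 [0.5469 0.056  0.07  ]
side [353.4 208.1] 10.2 [0.4744 0.0662 0.07  ]
```

move_arm(
  deltas=[
    [[-0.642,-0.509,0,-0.2575,1],[-0.642,-0.509,0,-0.2575,1],[-0.642,-0.509,0,-0.2575,1],[-0.642,-0.509,0,-0.2575,1],[-0.642,-0.509,0,-0.2575,1],[-0.642,-0.509,0,-0.2575,1],[-0.642,-0.509,0,-0.2575,1],[-0.642,-0.509,0,-0.2575,1],[-0.642,-0.509,0,-0.2575,1],[-0.642,-0.509,0,-0.2575,1],[-0.642,-0.509,0,-0.2575,1],[-0.642,-0.509,0,-0.2575,1]],
  ],
  squeeze=20,
)

```text
clock: 1.3
position: [0.5058, 0.043, 0.2119]
ee_rot: [-0.0, -0.102, 0.995, 0.0]
contact_force: [1.1, 0.9, 0.4]
width: 0.0002
gripper_force: 0.0
```

```bash
python3 - <<'E'
from h import *
s=manip.get_state(); print(s['clock'],s['position'],s['ee_rot'],s['width'],s['qpos'])
E
```

```text
1.3 [0.50576457 0.04299857 0.21189875] [-1.22936333e-04 -1.01836277e-01  9.94801135e-01  2.43599831e-04] 0.0001967763572633758 [-5.26797919e-02  1.74449813e-01  1.64288828e+00  4.57290703e-04
  1.32457259e+00 -1.82761390e+00]
```

move_arm(
  deltas=[
    [[-0.03,-0.07,0,0,1],[-0.03,-0.07,0,0,1],[-0.03,-0.07,0,0,1],[-0.03,-0.07,0,0,1],[-0.03,-0.07,0,0,1]],
  ],
)

```text
clock: 1.8
position: [0.539, -0.0035, 0.212]
ee_rot: [-0.0, -0.103, 0.995, 0.0]
contact_force: [0.5, -0.3, -1.0]
width: -0.0001
gripper_force: 0.0
```

```bash
python3 - <<'E'
from h import *
s=manip.get_state(); print(s['clock'],s['position'],s['ee_rot'],s['width'],s['qpos'],s['contact_force'])
cv2.imwrite("pics/w1.png",manip.get_image("wrist")[:,:,::-1])
im=cv2.imread("pics/w1.png")[:,:,::-1]
for c,a in blobs(im,(0,0,640,400),30,600): print(c.round(1),round(a,1),ray("wrist",c,.07,s)[0].round(4))
E
```

```text
1.8 [ 0.53896306 -0.00348472  0.21202573] [-4.68163008e-04 -1.02881690e-01  9.94693370e-01  4.87556594e-04] -0.00014276579024819012 [-1.36107970e-01  2.22298786e-01  1.57968128e+00  7.45172269e-04
  1.34075333e+00 -1.91320278e+00] [ 0.46825332 -0.25084449 -0.96990469]
[322.8 109.7] 183.6 [ 0.4685 -0.0165  0.07  ]
[293.2 112.3] 212.4 [ 0.4767 -0.044   0.07  ]
[352.5 112.5] 154.6 [0.4652 0.0121 0.07  ]
[264.9 120.2] 240.1 [ 0.4896 -0.0697  0.07  ]
[380.8 120.5] 127.4 [0.4668 0.0408 0.07  ]
[239.2 132.9] 350.4 [ 0.5067 -0.0927  0.07  ]
[406.4 133.2] 100.3 [0.4735 0.0688 0.07  ]
[322.7 183.8] 72.1 [ 0.5408 -0.0015  0.07  ]
[301.6 186.3] 71.9 [ 0.548  -0.0225  0.07  ]
[343.6 186.4] 71.8 [0.5392 0.0204 0.07  ]
[282.9 193.6] 56.7 [ 0.5598 -0.0402  0.07  ]
[362.7 194.2] 69.6 [0.5433 0.0421 0.07  ]
[378.7 206.2] 64.8 [0.5529 0.062  0.07  ]
[266.4 206.1] 43.8 [ 0.577  -0.0552  0.07  ]
[254.9 221.2] 44.8 [ 0.5967 -0.0648  0.07  ]
[390.  221.5] 62.1 [0.5674 0.0786 0.07  ]
[396.3 238.6] 60.0 [0.5856 0.091  0.07  ]
[196.4 299.5] 40.8 [ 0.7101 -0.1189  0.07  ]
[208.7 299.4] 40.8 [ 0.7071 -0.1047  0.07  ]
[321.5 343.6] 353.6 [0.7442 0.0396 0.07  ]
[226.3 345.2] 166.7 [ 0.7706 -0.077   0.07  ]
[416.8 345.1] 168.3 [0.7222 0.1573 0.07  ]
[150.9 391.1] 329.9 [ 0.8675 -0.1671  0.07  ]
[492.3 391.2] 344.6 [0.7757 0.2796 0.07  ]
[172.5 394.8] 131.6 [ 0.8683 -0.1386  0.07  ]
[470.6 394.8] 133.0 [0.7878 0.2534 0.07  ]
```

View pics/w1.png

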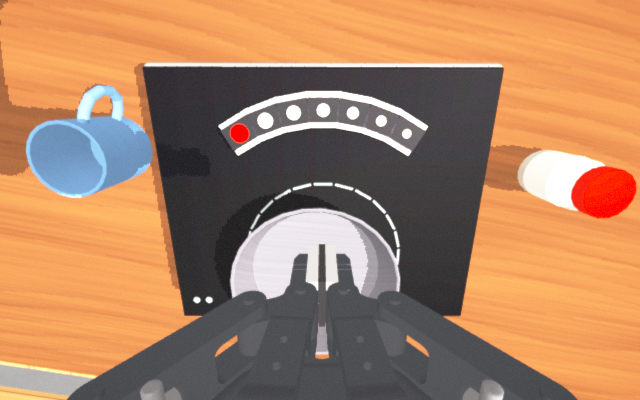

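The wrist view shows the strip square to the tool: red dot at (239,133), smallest at (406,133). Positions agree with the scene camera to about 2 mm. Next I fit the known arc to them.

```bash
cat > fit.py <<'E'
from h import *
from scipy.optimize import least_squares
w=np.array([[.4735,.0688],[.4668,.0408],[.4652,.0121],[.4685,-.0165],[.4767,-.044],[.4896,-.0697],[.5067,-.0927]])
sc=np.array([[.4727,.0697],[.4662,.0418],[.4643,.0131],[.4676,-.0155],[.4759,-.0432],[.4888,-.0688],[.5062,-.0919]])
sd=np.array([[.4744,.0662],[.468,.0374],[.4662,.0091],[.4694,-.0199],[.4783,-.0473],[.4903,-.0729],[.5078,-.0962]])
def arc(p,d): # d: degrees from mark1
    a=np.radians(p[2]+180-30+np.asarray(d,float)); return np.c_[p[0]+.165*np.cos(a),p[1]+.165*np.sin(a)]
D=np.arange(7)*10.
def arc2(p,d): return arc(p,d)
f=lambda m: least_squares(lambda p:(arc(p,D)-m).ravel(),[.63,.04,12.],x_scale=[.1,.1,10]).x
E
python3 - <<'E'
from fit import *
for m in(w,sc,sd,(2*w+sc+sd)/4):
    p=f(m); print(p.round(4),'res mm',(np.abs(arc(p,D)-m).max()*1e3).round(2))
np.save('p.npy',p); print(arc(p,D).round(4))
s=manip.get_state();q=s['ee_rot'];R=Ro.from_quat(np.r_[q[1:],q[0]]).as_matrix();print(R.round(4))
t=np.c_[arc(p,D),np.full(7,.12)]-s['position']; print((t@R/.8).round(4))
E
```

```text
[ 0.6301  0.0168 11.6314] res mm 0.1
[ 0.6293  0.0178 11.6541] res mm 0.17
[ 0.6311  0.0136 11.6222] res mm 0.58
[ 0.6302  0.0163 11.6348] res mm 0.13
[[ 0.4736  0.0682]
 [ 0.4669  0.0403]
 [ 0.4652  0.0115]
 [ 0.4685 -0.017 ]
 [ 0.4768 -0.0446]
 [ 0.4897 -0.0703]
 [ 0.5068 -0.0934]]
[[-9.788e-01 -2.050e-01 -5.000e-04]
 [-2.050e-01  9.788e-01  6.000e-04]
 [ 3.000e-04  7.000e-04 -1.000e+00]]
[[ 0.0618  0.1044  0.1154]
 [ 0.0771  0.0719  0.1153]
 [ 0.0865  0.0372  0.1153]
 [ 0.0898  0.0014  0.1153]
 [ 0.0868 -0.0344  0.1153]
 [ 0.0776 -0.0692  0.1152]
 [ 0.0625 -0.1018  0.1152]]
```

move_arm(
  deltas=[
    [[0.0618,0.1044,0,0,1],[0.0618,0.1044,0,0,1],[0.0618,0.1044,0.04,0,1],[0.0618,0.1044,0.08,0,1],[0.0618,0.1044,0.1154,0,1],[0.0618,0.1044,0.1154,0,1],[0.0618,0.1044,0.1154,0,1]],
  ],
)

```text
clock: 2.55
position: [0.4745, 0.0675, 0.1203]
ee_rot: [0.0, -0.103, 0.995, 0.0]
contact_force: [0.6, 0.1, 0.6]
width: 0.0001
gripper_force: 0.0
```

```bash
python3 - <<'E'
from fit import *
s=manip.get_state(); print(s['clock'],s['position'],s['contact_force'])
p=np.load('p.npy')
ims=[manip.get_image(n) for n in("wrist","side","scene")]
im=ims[0]
for c,a in blobs(im,(0,0,640,400),60,2000): print(c.round(1),round(a,1),ray("wrist",c,.07,s)[0].round(4))
a=ims[0][:, :].copy(); b=cv2.resize(ims[1][150:250,280:400],None,fx=4,fy=4); 
cv2.imwrite("pics/c2.png",cv2.vconcat([cv2.resize(a,(480,300)),b])[:,:,::-1])
q=s['ee_rot'];R=Ro.from_quat(np.r_[q[1:],q[0]]).as_matrix()
t=np.c_[arc(p,D),np.full(7,.078)]-s['position']; print((t@R/.8).round(4))
E
```

```text
2.55 [0.47449697 0.06745782 0.12034936] [0.57912807 0.10711301 0.56264413]
[209.6 183.4] 241.6 [ 0.4685 -0.0165  0.07  ]
[170.5 186.9] 277.8 [ 0.4769 -0.0442  0.07  ]
[249.4 186.9] 198.1 [0.4652 0.012  0.07  ]
[134.2 196.5] 318.6 [ 0.4897 -0.0698  0.07  ]
[287.7 196.8] 165.8 [0.467  0.0406 0.07  ]
[200.2 213. ] 1056.7 [ 0.4929 -0.0214  0.07  ]
[102.5 211.9] 480.2 [ 0.5068 -0.0929  0.07  ]
[323.1 212.4] 127.8 [0.4737 0.0686 0.07  ]
[312.6 265.2] 474.7 [0.5193 0.0696 0.07  ]
[330.5 265.3] 474.2 [0.5164 0.0836 0.07  ]
[224.9 268.2] 91.7 [0.5361 0.0017 0.07  ]
[198.4 271.3] 89.3 [ 0.5432 -0.0188  0.07  ]
[252.1 271.4] 92.2 [0.5346 0.0233 0.07  ]
[175.6 279.7] 68.9 [ 0.5548 -0.0361  0.07  ]
[277.5 280.3] 88.8 [0.5386 0.0445 0.07  ]
[146.7 337.5] 1677.0 [ 0.6183 -0.0575  0.07  ]
[226.4 345.1] 139.2 [0.6125 0.0111 0.07  ]
[495.7 395.4] 122.7 [0.6204 0.265  0.07  ]
[147.3 396.3] 72.7 [ 0.6877 -0.0551  0.07  ]
[[ 0.0009  0.0012  0.0529]
 [ 0.0162 -0.0313  0.0529]
 [ 0.0256 -0.066   0.0529]
 [ 0.0289 -0.1019  0.0529]
 [ 0.0258 -0.1377  0.0529]
 [ 0.0166 -0.1724  0.0529]
 [ 0.0015 -0.2051  0.0529]]
```

View pics/c2.png

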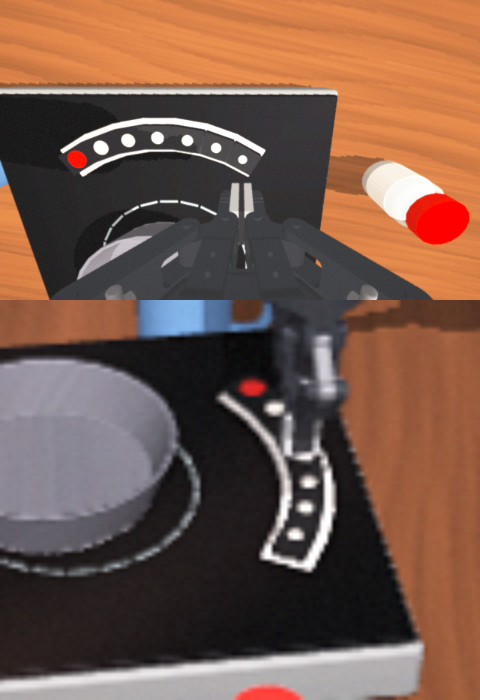

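```bash
python3 - <<'E'
from fit import *
s=manip.get_state();q=s['ee_rot'];W=Ro.from_quat(np.r_[q[1:],q[0]]).as_matrix()
out=[]
for n,h in(("wrist",(250,190,390,310)),("side",(310,140,400,217)),("scene",(300,110,370,170))):
    im=manip.get_image(n).copy(); K,R,c=cam(n,s); x0,y0,x1,y1=h; f=400/(x1-x0)
    b=cv2.resize(im[y0:y1,x0:x1],(400,int((y1-y0)*f)),interpolation=cv2.INTER_CUBIC)
    for X,col in(((0,0,.008),(255,0,0)),((.011,0,.008),(0,255,0)),((-.011,0,.008),(0,255,255)),((0,0,-.011),(255,0,255)),((0,.01,.008),(255,255,0))):
        v=K@(R.T@(s['position']+W@X-c)); v=(v[:2]/v[2]-[x0,y0]+.5)*f
        cv2.circle(b,tuple(int(i) for i in v),4,col,1)
    out.append(cv2.copyMakeBorder(b,0,345-b.shape[0],0,0,cv2.BORDER_CONSTANT))
cv2.imwrite("pics/t3.png",cv2.resize(cv2.hconcat(out),(800,230))[:,:,::-1]) if 0 else cv2.imwrite("pics/t3.png",cv2.hconcat(out[:2])[:,:,::-1]); cv2.imwrite("pics/t4.png",out[2][:,:,::-1])
E
```

```text
(no output)
```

View pics/t3.png

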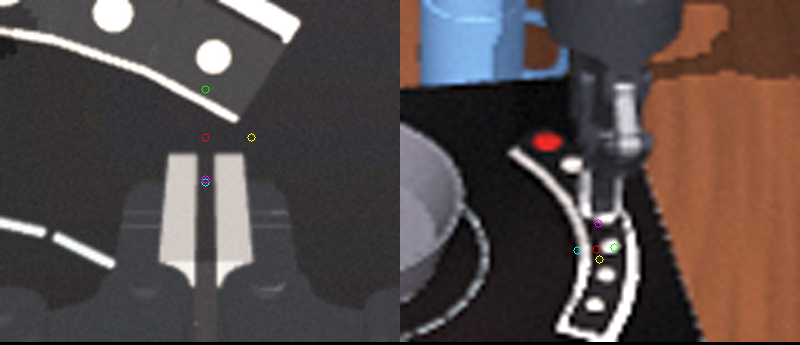

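```bash
python3 - <<'E'
from fit import *
b=[]
for n,(x0,y0,x1,y1) in(("wrist",(280,200,360,280)),("side",(325,160,385,220))):
    im=manip.get_image(n)[y0:y1,x0:x1].astype(float)
    im=(255*np.clip(im/110,0,1)**.6).astype(np.uint8)
    b.append(cv2.resize(im,(400,400),interpolation=cv2.INTER_CUBIC))
cv2.imwrite("pics/t5.png",cv2.hconcat(b)[:,:,::-1])
E
```

```text
(no output)
```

View pics/t5.png

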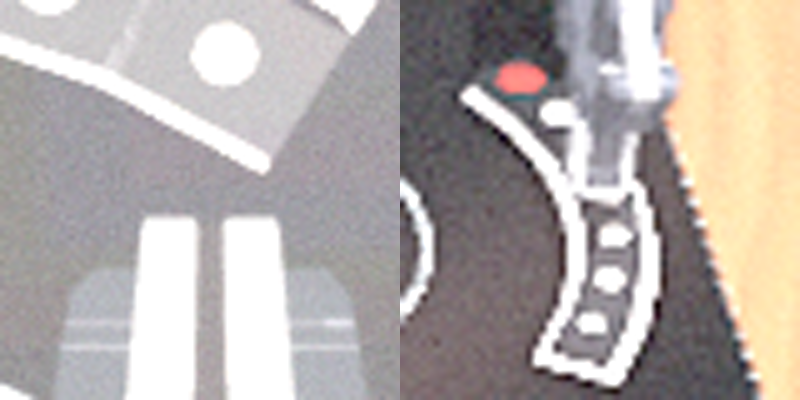

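The crop shows the drawn fingertips ending some 15–20 mm behind the stated tip position, so I'll find the strip's height by force, stepping down slowly.

move_arm(
  deltas=[
    [[0.0009,0.0012,0.012,0,1],[0.0009,0.0012,0.025,0,1],[0.0009,0.0012,0.036,0,1],[0.0009,0.0012,0.043,0,1],[0.0009,0.0012,0.0465,0,1],[0.0009,0.0012,0.0465,0,1],[0.0009,0.0012,0.0465,0,1]],
  ],
)

```text
clock: 3.65
position: [0.4741, 0.0675, 0.0826]
ee_rot: [0.0, -0.102, 0.995, 0.0]
contact_force: [0.1, -0.6, 0.6]
width: -0.0001
gripper_force: 0.0
```

```bash
python3 - <<'E'
from fit import *
s=manip.get_state(); print(s['clock'],s['position'].round(5),s['contact_force'].round(2))
s=manip.get_state(); 
x=manip.get_image("wrist"); s=manip.get_state(); print(s['clock'],s['position'].round(5),s['contact_force'].round(2))
E
```

```text
3.65 [0.47414 0.06751 0.08265] [ 0.06 -0.56  0.62]
3.7 [0.47427 0.0675  0.08283] [-0.74 -0.01  0.21]
```

move_arm(
  deltas=[
    [[0.0006,0.001,0.002,0,1],[0.0006,0.001,0.004,0,1],[0.0006,0.001,0.006,0,1],[0.0006,0.001,0.0075,0,1],[0.0006,0.001,0.0075,0,1],[0.0006,0.001,0.0075,0,1]],
  ],
)

```text
clock: 4.3
position: [0.4733, 0.0682, 0.0766]
ee_rot: [0.0, -0.102, 0.995, 0.0]
contact_force: [-0.0, -1.1, 0.4]
width: 0.0002
gripper_force: 0.0
```

move_arm(
  deltas=[
    [[0,0,0.0012,0,1],[0,0,0.0025,0,1],[0,0,0.0025,0,1]],
  ],
)

```text
clock: 4.6
position: [0.4731, 0.0682, 0.0744]
ee_rot: [-0.0, -0.102, 0.995, 0.0]
contact_force: [-0.6, -0.8, -0.3]
width: 0.0
gripper_force: 0.0
```

move_arm(
  deltas=[
    [[0,0,0.0012,0,1],[0,0,0.0025,0,1],[0,0,0.0025,0,1]],
  ],
)

```text
clock: 4.9
position: [0.4731, 0.0682, 0.0724]
ee_rot: [-0.0, -0.102, 0.995, 0.0]
contact_force: [0.4, -0.1, -0.2]
width: 0.0004
gripper_force: 0.0
```

```bash
python3 - <<'E'
from fit import *
b=[]
for n,(x0,y0,x1,y1) in(("wrist",(220,180,380,300)),("side",(320,165,380,210))):
    im=manip.get_image(n)[y0:y1,x0:x1].astype(float)
    im=(255*np.clip(im/150,0,1)**.6).astype(np.uint8)
    b.append(cv2.resize(im,(400,300),interpolation=cv2.INTER_CUBIC))
cv2.imwrite("pics/t6.png",cv2.hconcat(b)[:,:,::-1])
s=manip.get_state(); print(s['position'],s['contact_force'],s['width'])
E
```

```text
[0.47325673 0.06819283 0.07254696] [0.42229198 0.15292066 0.13015708] 0.00013390533961272737
```

View pics/t6.png

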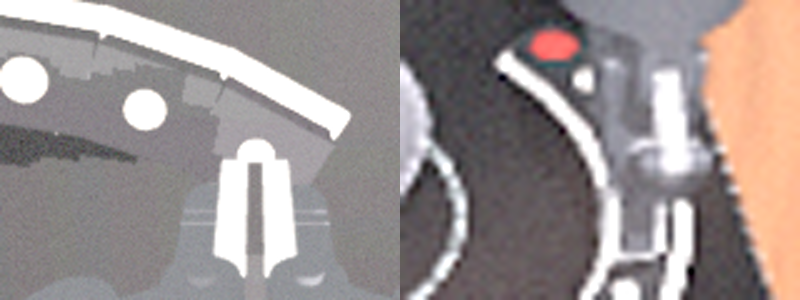

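The tips are still visibly above the first dot with no contact force, so I keep going down in 3 mm steps.

move_arm(
  deltas=[
    [[0.0003,0,0.0013,0,1],[0.0003,0,0.0025,0,1],[0.0003,0,0.0038,0,1],[0.0003,0,0.0038,0,1]],
  ],
)

```text
clock: 5.4
position: [0.4729, 0.0681, 0.0694]
ee_rot: [-0.0, -0.102, 0.995, 0.0]
contact_force: [-0.2, -0.1, -0.7]
width: -0.0004
gripper_force: 0.0
```

move_arm(
  deltas=[
    [[0,0,0.001,0,1],[0,0,0.002,0,1],[0,0,0.0025,0,1],[0,0,0.0025,0,1]],
  ],
)

```text
clock: 5.8
position: [0.473, 0.0681, 0.0675]
ee_rot: [-0.0, -0.102, 0.995, 0.0]
contact_force: [0.1, -0.4, 0.9]
width: 0.0
gripper_force: 0.0
```

move_arm(
  deltas=[
    [[-0.0006,0,0.001,0,1],[-0.0006,0,0.002,0,1],[-0.0006,0,0.0025,0,1],[-0.0006,0,0.0025,0,1]],
  ],
)

```text
clock: 6.2
position: [0.4734, 0.0682, 0.0654]
ee_rot: [-0.0, -0.102, 0.995, 0.0]
contact_force: [0.1, -0.2, -0.2]
width: 0.0
gripper_force: 0.0
```

move_arm(
  deltas=[
    [[0,0,0.001,0,1],[0,0,0.002,0,1],[0,0,0.0025,0,1],[0,0,0.0025,0,1]],
  ],
)

```text
clock: 6.6
position: [0.4734, 0.0682, 0.0634]
ee_rot: [-0.0, -0.102, 0.995, 0.0]
contact_force: [1.0, -0.4, 0.3]
width: 0.0001
gripper_force: 0.0
```

move_arm(
  deltas=[
    [[0,0,0.001,0,1],[0,0,0.002,0,1],[0,0,0.0025,0,1],[0,0,0.0025,0,1]],
  ],
)

```text
clock: 7.0
position: [0.4734, 0.0682, 0.0615]
ee_rot: [-0.0, -0.102, 0.995, 0.0]
contact_force: [-0.2, 0.2, 0.4]
width: 0.0001
gripper_force: 0.0
```

```bash
python3 - <<'E'
from fit import *
b=[]
for n,(x0,y0,x1,y1) in(("wrist",(220,180,380,300)),("side",(320,165,380,210))):
    im=manip.get_image(n)[y0:y1,x0:x1].astype(float)
    im=(255*np.clip(im/150,0,1)**.6).astype(np.uint8)
    b.append(cv2.resize(im,(400,300),interpolation=cv2.INTER_CUBIC))
cv2.imwrite("pics/t7.png",cv2.hconcat(b)[:,:,::-1])
s=manip.get_state(); print(s['position'],s['contact_force'],s['width'])
E
```

```text
[0.473503   0.06822837 0.06155728] [-0.28139616 -0.76619084 -0.38203136] -1.6067719004744665e-06
```

View pics/t7.png

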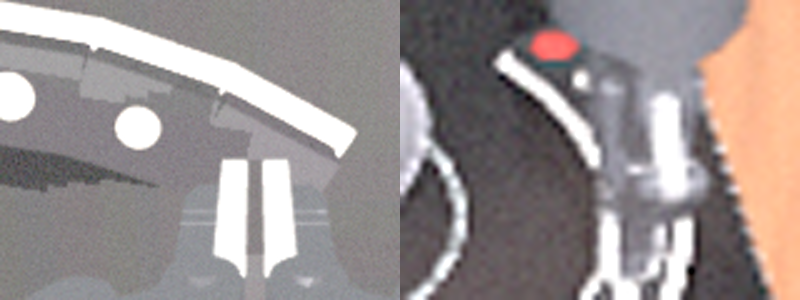

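Both views show the tips covering the first dot and just about at the strip's height. I go on down in small steps.

move_arm(
  deltas=[
    [[0,0,0.001,0,1],[0,0,0.002,0,1],[0,0,0.002,0,1],[0,0,0.002,0,1]],
  ],
)

```text
clock: 7.5
position: [0.4735, 0.0682, 0.0599]
ee_rot: [-0.0, -0.102, 0.995, 0.0]
contact_force: [-0.0, 1.2, 0.5]
width: -0.0001
gripper_force: 0.0
```

move_arm(
  deltas=[
    [[0,0,0.001,0,1],[0,0,0.002,0,1],[0,0,0.002,0,1],[0,0,0.002,0,1]],
  ],
)

```text
clock: 7.9
position: [0.4735, 0.0682, 0.0583]
ee_rot: [-0.0, -0.102, 0.995, 0.0]
contact_force: [0.6, -0.7, 0.6]
width: -0.0002
gripper_force: 0.0
```

```bash
cat > chk.py <<'E'
from fit import *
p=np.load('p.npy')
s=manip.get_state(); print(s['clock'],s['position'].round(4),s['contact_force'].round(2))
for n in("side","wrist","scene"):
    im=manip.get_image(n); K,R,c=cam(n,s)
    for i,X in enumerate(arc(p,D)):
        v=K@(R.T@(np.r_[X,.07]-c)); dv=K@(R.T@(np.r_[X,.065]-c)); v=v[:2]/v[2]; dv=dv[:2]/dv[2]-v
        if not(12<v[0]<628 and 12<v[1]<388): continue
        r=14 if n=="wrist" else 5
        bl=[b for b in blobs(im,(int(v[0])-r,int(v[1])-r,int(v[0])+r+1,int(v[1])+r+1),4,800)]
        bl=[(b,a) for b,a in bl if np.linalg.norm(b-v)<(8 if n=="wrist" else 3)]
        for b,a in bl: print(n,i+1,'dev',(b-v).round(2),'per5mm',dv.round(2),round(a,1))
E
python3 chk.py
```

```text
7.9 [0.4735 0.0682 0.0583] [ 0.6  -0.69  0.56]
side 7 dev [-0.45 -0.4 ] per5mm [-0.07  1.38] 17.2
wrist 2 dev [ 0.68 -0.03] per5mm [ 1.35 -3.75] 243.5
wrist 3 dev [ 0.76 -0.03] per5mm [ 2.88 -3.44] 318.8
wrist 4 dev [ 0.9  -0.06] per5mm [ 4.47 -3.33] 398.9
wrist 5 dev [ 1.01 -0.11] per5mm [ 5.96 -3.44] 471.6
wrist 6 dev [ 0.97 -0.21] per5mm [ 7.25 -3.76] 531.7
wrist 7 dev [ 0.39 -0.43] per5mm [ 8.23 -4.23] 722.7
scene 2 dev [ 0.58 -0.21] per5mm [0.03 1.54] 11.3
scene 3 dev [ 0.61 -0.23] per5mm [0.07 1.54] 15.1
scene 4 dev [ 0.62 -0.3 ] per5mm [0.11 1.54] 18.9
scene 5 dev [ 0.55 -0.29] per5mm [0.15 1.54] 22.1
scene 6 dev [ 0.62 -0.29] per5mm [0.19 1.53] 27.1
scene 7 dev [ 0.7  -0.21] per5mm [0.22 1.53] 40.5
```

Strip is still at rest according to the wrist dots (under 0.5 px of shift). I continue.

move_arm(
  deltas=[
    [[0,0,0.001,0,1],[0,0,0.002,0,1],[0,0,0.002,0,1],[0,0,0.002,0,1]],
  ],
)

```text
clock: 8.45
position: [0.4735, 0.0682, 0.0567]
ee_rot: [-0.0, -0.102, 0.995, 0.0]
contact_force: [0.2, -0.9, 0.0]
width: -0.0002
gripper_force: 0.0
```

move_arm(
  deltas=[
    [[0,0,0.001,0,1],[0,0,0.002,0,1],[0,0,0.002,0,1],[0,0,0.002,0,1]],
  ],
)

```text
clock: 8.85
position: [0.4734, 0.0682, 0.0551]
ee_rot: [-0.0, -0.102, 0.995, 0.0]
contact_force: [0.6, -0.6, 0.4]
width: -0.0002
gripper_force: 0.0
```

move_arm(
  deltas=[
    [[0,0,0.001,0,1],[0,0,0.002,0,1],[0,0,0.002,0,1],[0,0,0.002,0,1]],
  ],
)

```text
clock: 9.25
position: [0.4734, 0.0683, 0.0535]
ee_rot: [-0.0, -0.102, 0.995, 0.0]
contact_force: [-0.2, -0.1, 0.1]
width: -0.0001
gripper_force: 0.0
```

```bash
python3 chk.py; python3 - <<'E'
from fit import *
b=[]
for n,(x0,y0,x1,y1) in(("wrist",(220,180,380,300)),("side",(320,165,380,210))):
    im=manip.get_image(n)[y0:y1,x0:x1].astype(float)
    im=(255*np.clip(im/150,0,1)**.6).astype(np.uint8)
    b.append(cv2.resize(im,(400,300),interpolation=cv2.INTER_CUBIC))
cv2.imwrite("pics/t8.png",cv2.hconcat(b)[:,:,::-1])
E
```

```text
9.25 [0.4734 0.0683 0.0535] [-0.23 -0.07  0.06]
side 7 dev [-1.03 -0.26] per5mm [-0.07  1.38] 12.8
wrist 2 dev [ 0.68 -0.11] per5mm [ 1.43 -3.97] 257.9
wrist 3 dev [ 0.86 -0.11] per5mm [ 3.05 -3.65] 335.5
wrist 4 dev [ 0.98 -0.16] per5mm [ 4.73 -3.53] 417.9
wrist 5 dev [ 1.01 -0.21] per5mm [ 6.31 -3.65] 494.5
wrist 6 dev [ 1.06 -0.34] per5mm [ 7.67 -3.97] 557.6
wrist 7 dev [-0.08 -0.75] per5mm [ 8.7  -4.47] 732.8
scene 2 dev [ 0.58 -0.22] per5mm [0.03 1.54] 11.4
scene 3 dev [ 0.62 -0.23] per5mm [0.07 1.54] 15.1
scene 4 dev [ 0.62 -0.3 ] per5mm [0.11 1.54] 18.9
scene 5 dev [ 0.55 -0.29] per5mm [0.15 1.54] 22.2
scene 6 dev [ 0.62 -0.29] per5mm [0.19 1.53] 27.1
scene 7 dev [ 0.69 -0.21] per5mm [0.22 1.53] 40.4
```

move_arm(
  deltas=[
    [[0,0,0.001,0,1],[0,0,0.002,0,1],[0,0,0.0025,0,1],[0,0,0.0025,0,1]],
  ],
)

```text
clock: 9.9
position: [0.4734, 0.0682, 0.0514]
ee_rot: [-0.0, -0.102, 0.995, 0.0]
contact_force: [0.4, 0.4, -0.2]
width: -0.0001
gripper_force: 0.0
```

move_arm(
  deltas=[
    [[0,0,0.001,0,1],[0,0,0.002,0,1],[0,0,0.0025,0,1],[0,0,0.0025,0,1]],
  ],
)

```text
clock: 10.3
position: [0.4736, 0.0683, 0.0497]
ee_rot: [0.0, -0.102, 0.995, 0.0]
contact_force: [0.0, -0.3, 2.9]
width: 0.0002
gripper_force: 1.5
```

Contact: 2.9 N. I press about 2.5 mm more and check.

move_arm(
  deltas=[
    [[0,0,0.001,0,1],[0,0,0.002,0,1],[0,0,0.003,0,1],[0,0,0.003,0,1]],
  ],
)

```text
clock: 10.7
position: [0.4736, 0.0682, 0.0473]
ee_rot: [0.0, -0.102, 0.995, 0.0]
contact_force: [-0.8, -0.7, 5.8]
width: -0.0001
gripper_force: 2.7
```

```bash
python3 chk.py; python3 - <<'E'
from fit import *
p=np.load('p.npy')
s=manip.get_state();q=s['ee_rot'];R=Ro.from_quat(np.r_[q[1:],q[0]]).as_matrix()
d=np.arange(0,61,1.6667)
t=np.c_[arc(p,d),np.full(len(d),s['position'][2])]-s['position']; print((t@R/.8).round(4)[:,:2].tolist())
b=[]
for n,(x0,y0,x1,y1) in(("wrist",(220,180,380,300)),("side",(320,165,380,210))):
    im=manip.get_image(n)[y0:y1,x0:x1].astype(float)
    im=(255*np.clip(im/150,0,1)**.6).astype(np.uint8)
    b.append(cv2.resize(im,(400,300),interpolation=cv2.INTER_CUBIC))
cv2.imwrite("pics/t9.png",cv2.hconcat(b)[:,:,::-1])
E
```

```text
10.7 [0.4736 0.0682 0.0473] [-0.84 -0.65  5.79]
side 7 dev [-1.47  0.85] per5mm [-0.07  1.38] 9.9
wrist 2 dev [ 1.73 -3.05] per5mm [ 1.54 -4.28] 265.4
wrist 3 dev [ 3.13 -2.81] per5mm [ 3.29 -3.93] 345.2
wrist 4 dev [ 3.93 -2.84] per5mm [ 5.1  -3.81] 409.9
wrist 5 dev [ 4.18 -3.15] per5mm [ 6.81 -3.93] 439.9
wrist 6 dev [ 4.13 -3.68] per5mm [ 8.27 -4.28] 447.3
scene 1 dev [-0.17 -1.49] per5mm [-0.01  1.54] 26.5
scene 2 dev [0.59 0.79] per5mm [0.03 1.54] 11.5
scene 3 dev [0.68 0.8 ] per5mm [0.07 1.54] 14.9
scene 4 dev [0.64 0.72] per5mm [0.11 1.54] 18.9
scene 5 dev [0.62 0.76] per5mm [0.15 1.54] 22.3
scene 6 dev [0.71 0.83] per5mm [0.19 1.53] 27.4
scene 7 dev [0.74 0.82] per5mm [0.22 1.53] 40.2
[[0.0, 0.0], [0.003, -0.0052], [0.0057, -0.0105], [0.0084, -0.0159], [0.0108, -0.0214], [0.0131, -0.027], [0.0153, -0.0326], [0.0173, -0.0382], [0.0191, -0.0439], [0.0207, -0.0497], [0.0222, -0.0555], [0.0235, -0.0614], [0.0246, -0.0673], [0.0256, -0.0732], [0.0264, -0.0791], [0.027, -0.0851], [0.0275, -0.0911], [0.0277, -0.0971], [0.0278, -0.1031], [0.0277, -0.1091], [0.0275, -0.1151], [0.0271, -0.1211], [0.0265, -0.127], [0.0257, -0.133], [0.0247, -0.1389], [0.0236, -0.1448], [0.0223, -0.1507], [0.0209, -0.1565], [0.0192, -0.1622], [0.0174, -0.168], [0.0155, -0.1736], [0.0134, -0.1793], [0.0111, -0.1848], [0.0086, -0.1903], [0.006, -0.1957], [0.0033, -0.201], [0.0003, -0.2062]]
```

View pics/t9.png

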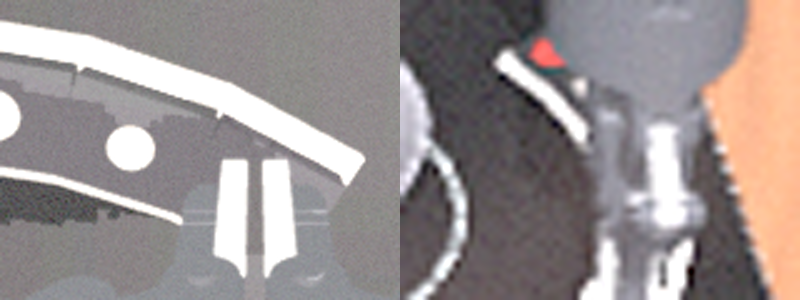

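The strip is pressed about 3.5 mm at 5.8 N, with the 22 mm pads centred on the first dot, so I start the slide.

move_arm(
  deltas=[
    [[0.003,-0.0052,0,0,1],[0.0057,-0.0105,0,0,1],[0.0084,-0.0159,0,0,1],[0.0108,-0.0214,0,0,1],[0.0131,-0.027,0,0,1],[0.0153,-0.0326,0,0,1],[0.0173,-0.0382,0,0,1],[0.0191,-0.0439,0,0,1],[0.0207,-0.0497,0,0,1],[0.0222,-0.0555,0,0,1],[0.0235,-0.0614,0,0,1],[0.0246,-0.0673,0,0,1]],
  ],
)

```text
clock: 12.15
position: [0.4658, 0.0123, 0.0474]
ee_rot: [0.001, -0.102, 0.995, 0.001]
contact_force: [0.1, 4.0, 5.6]
width: -0.0001
gripper_force: 2.6
```

```bash
python3 - <<'E'
from fit import *
p=np.load('p.npy');s=manip.get_state();d=s['position'][:2]-p[:2]
print(s['position'].round(4),s['contact_force'].round(2),'radius',np.hypot(*d).round(4),'deg from m1',(np.degrees(np.arctan2(d[1],d[0]))%360-150-p[2]).round(2))
E
```

```text
[0.4658 0.0123 0.0474] [0.13 3.96 5.6 ] radius 0.1644 deg from m1 19.73
```

move_arm(
  deltas=[
    [[0.0013,-0.006,0,0,1],[0.0022,-0.012,0,0,1],[0.0028,-0.018,0,0,1],[0.0033,-0.024,0,0,1],[0.0036,-0.03,0,0,1],[0.0037,-0.036,0,0,1],[0.0036,-0.042,0,0,1],[0.0033,-0.048,0,0,1],[0.0029,-0.054,0,0,1],[0.0023,-0.06,0,0,1],[0.0015,-0.066,0,0,1],[0.0005,-0.0718,0,0,1]],
  ],
)

```text
clock: 13.35
position: [0.476, -0.0438, 0.0472]
ee_rot: [-0.0, -0.102, 0.995, 0.001]
contact_force: [-1.8, 3.6, 6.8]
width: 0.0001
gripper_force: 2.8
```

```bash
python3 - <<'E'
from fit import *
p=np.load('p.npy');s=manip.get_state();d=s['position'][:2]-p[:2]
print(s['position'].round(4),s['contact_force'].round(2),'radius',np.hypot(*d).round(4),'deg from m1',(np.degrees(np.arctan2(d[1],d[0]))%360-150-p[2]).round(2))
E
```

```text
[ 0.476  -0.0438  0.0472] [-1.81  3.56  6.83] radius 0.1654 deg from m1 39.67
```

move_arm(
  deltas=[
    [[-0.0014,-0.0062,0,0,1],[-0.0027,-0.0122,0,0,1],[-0.0041,-0.018,0,0,1],[-0.0058,-0.0237,0,0,1],[-0.0076,-0.0295,0,0,1],[-0.0095,-0.0352,0,0,1],[-0.0116,-0.0409,0,0,1],[-0.0139,-0.0464,0,0,1],[-0.0164,-0.0519,0,0,1],[-0.0191,-0.0574,0,0,1],[-0.0219,-0.0628,0,0,1],[-0.0249,-0.0681,0,0,1]],
  ],
)

```text
clock: 14.55
position: [0.5059, -0.0931, 0.047]
ee_rot: [-0.001, -0.102, 0.995, 0.001]
contact_force: [-1.9, 3.2, 5.7]
width: -0.0002
gripper_force: 2.9
```

move_arm(
  deltas=[
    [[0,0,0,0,1],[0,0,0,0,1],[0,0,0,0,1]],
  ],
)

```text
clock: 14.85
position: [0.5067, -0.0938, 0.0472]
ee_rot: [-0.0, -0.102, 0.995, 0.0]
contact_force: [-1.4, 1.2, 4.9]
width: -0.0
gripper_force: 2.8
```

```bash
python3 - <<'E'
from fit import *
p=np.load('p.npy');s=manip.get_state();d=s['position'][:2]-p[:2]
print(s['position'].round(4),s['contact_force'].round(2),'radius',np.hypot(*d).round(4),'deg from m1',(np.degrees(np.arctan2(d[1],d[0]))%360-150-p[2]).round(2))
b=[]
for n,(x0,y0,x1,y1) in(("wrist",(200,150,400,300)),("scene",(220,100,360,205))):
    im=manip.get_image(n)[y0:y1,x0:x1].astype(float)
    im=(255*np.clip(im/180,0,1)**.7).astype(np.uint8)
    b.append(cv2.resize(im,(400,300),interpolation=cv2.INTER_CUBIC))
cv2.imwrite("pics/t10.png",cv2.hconcat(b)[:,:,::-1])
E
python3 chk.py
```

```text
[ 0.5067 -0.0938  0.0472] [-1.36  1.2   4.86] radius 0.1654 deg from m1 60.09
14.95 [ 0.5067 -0.0938  0.0473] [-1.41  0.79  5.06]
side 1 dev [-0.37  0.47] per5mm [-0.1   1.42] 10.2
side 2 dev [-0.49  0.32] per5mm [-0.11  1.42] 11.0
side 3 dev [-0.45  0.46] per5mm [-0.11  1.41] 12.6
side 4 dev [-0.49  0.37] per5mm [-0.1  1.4] 14.5
side 5 dev [-0.5   0.41] per5mm [-0.1   1.39] 17.2
side 6 dev [-0.45  0.41] per5mm [-0.08  1.39] 19.6
side 7 dev [-1.96 -0.75] per5mm [-0.07  1.38] 23.2
wrist 2 dev [-5.43 -2.65] per5mm [-8.26 -4.27] 301.0
wrist 3 dev [-4.26 -2.44] per5mm [-6.82 -3.93] 385.4
wrist 4 dev [-2.98 -2.39] per5mm [-5.13 -3.81] 469.6
wrist 5 dev [-1.69 -2.49] per5mm [-3.33 -3.93] 551.2
wrist 6 dev [-0.64 -2.49] per5mm [-1.59 -4.28] 610.4
scene 1 dev [0.6  0.83] per5mm [-0.01  1.54] 14.7
scene 2 dev [0.66 0.8 ] per5mm [0.03 1.54] 16.7
scene 3 dev [0.71 0.82] per5mm [0.07 1.54] 21.6
scene 4 dev [0.67 0.78] per5mm [0.11 1.54] 25.9
scene 5 dev [0.74 0.76] per5mm [0.15 1.54] 30.3
scene 6 dev [0.81 0.81] per5mm [0.19 1.53] 35.2
scene 7 dev [ 0.59 -1.12] per5mm [0.22 1.53] 52.2
```

View pics/t10.png

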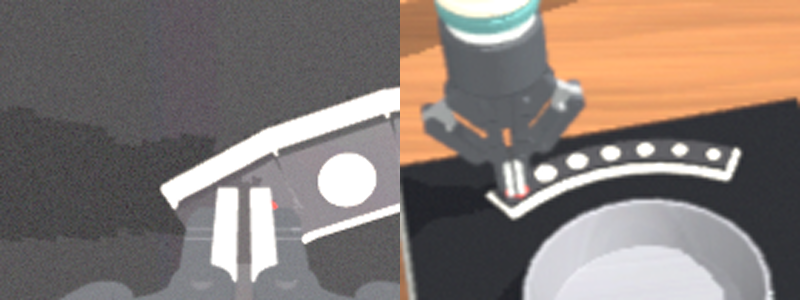

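The fingertips rest on the red dot, which shows at both sides of the pads at about (515,190) in the crop. The strip is pressed about 3.4 mm at 5 N, and the pan hasn't moved.

```bash
python3 -c "
from rig import manip
print(manip.sign_off())"
```

```text
the job is handed in; nothing more can be done
None
```

The shut fingertips slid along the strip from the smallest dot over every dot to the red one, and the job is handed in with them resting on the red dot, the strip pressed about 3.4 mm (5 N) and the pan, mug and jar not touched.

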